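# Find the loose hold-down bolt and hold its cap open

## Task

Tap each of the three hold-down bolts on the bed plate from above, left one first, then the middle, then the right, to find the loose one: it sinks and stays down. Then take the orange cap behind that loose bolt by its tab, swing it up to about half open (some 50 degrees) and keep it there for the fitter: finish while still holding it open, leave the other two caps shut and the things lying around where they are.

Things in the scene. Friction and masses are not known exactly. Their poses are not given: they have to be found in the camera images.
- bolt_a_top (a point): Top centre of the steel hex bolt head of station a (23 mm across, 17 mm tall, on a 26 mm flange and a short stud), 62 mm above the worktop, 50 mm in front (robot side) of its cap's tab. The three stations look alike; any of them, in any place, may have the loose bolt.
- bolt_a (a joint): How far the bolt of station a has sunk straight down, m. All start at 0. A tight bolt does not move (at most 0.0004 m). The loose one sinks 0.007 m to a firm stop when pushed down with more than about 2 N, and stays down.
- cap_a_tab (a point): Centre of the black grip tab on the orange cap (70 x 60 x 7 mm) of station a: an upright disc 24 mm across, 12 mm thick, on a web as thick; 28 mm above the cap, 75 mm above the worktop when shut. Its flat faces look along its y (the hinge axis): pinch them from above; the disc can pivot between the fingers, so the hand may stay upright as the cap swings. Its x: from bolt to hinge.
- cap_a_hinge (a point): Middle of the hinge axis of the cap of station a, at its far edge, 50 mm beyond the tab and 33 mm below the tab's centre, 42 mm above the worktop. Its y is the hinge axis (horizontal, to the left as the robot sees it), x points away from the robot, z up.
- cap_a (a joint): Opening angle of the cap of station a, rad: 0 shut (flat), grows as the tab is raised up and over away from the robot, stop at 1.3. A weak spring and gravity (about 1 N at the tab) shut it when it is let go.
- bolt_b_top (a point): Top centre of the steel hex bolt head of station b (23 mm across, 17 mm tall, on a 26 mm flange and a short stud), 62 mm above the worktop, 50 mm in front (robot side) of its cap's tab. The three stations look alike; any of them, in any place, may have the loose bolt.
- bolt_b (a joint): How far the bolt of station b has sunk straight down, m. All start at 0. A tight bolt does not move (at most 0.0004 m). The loose one sinks 0.007 m to a firm stop when pushed down with more than about 2 N, and stays down.
- cap_b_tab (a point): Centre of the black grip tab on the orange cap (70 x 60 x 7 mm) of station b: an upright disc 24 mm across, 12 mm thick, on a web as thick; 28 mm above the cap, 75 mm above the worktop when shut. Its flat faces look along its y (the hinge axis): pinch them from above; the disc can pivot between the fingers, so the hand may stay upright as the cap swings. Its x: from bolt to hinge.
- cap_b_hinge (a point): Middle of the hinge axis of the cap of station b, at its far edge, 50 mm beyond the tab and 33 mm below the tab's centre, 42 mm above the worktop. Its y is the hinge axis (horizontal, to the left as the robot sees it), x points away from the robot, z up.
- cap_b (a joint): Opening angle of the cap of station b, rad: 0 shut (flat), grows as the tab is raised up and over away from the robot, stop at 1.3. A weak spring and gravity (about 1 N at the tab) shut it when it is let go.
- bolt_c_top (a point): Top centre of the steel hex bolt head of station c (23 mm across, 17 mm tall, on a 26 mm flange and a short stud), 62 mm above the worktop, 50 mm in front (robot side) of its cap's tab. The three stations look alike; any of them, in any place, may have the loose bolt.
- bolt_c (a joint): How far the bolt of station c has sunk straight down, m. All start at 0. A tight bolt does not move (at most 0.0004 m). The loose one sinks 0.007 m to a firm stop when pushed down with more than about 2 N, and stays down.
- cap_c_tab (a point): Centre of the black grip tab on the orange cap (70 x 60 x 7 mm) of station c: an upright disc 24 mm across, 12 mm thick, on a web as thick; 28 mm above the cap, 75 mm above the worktop when shut. Its flat faces look along its y (the hinge axis): pinch them from above; the disc can pivot between the fingers, so the hand may stay upright as the cap swings. Its x: from bolt to hinge.
- cap_c_hinge (a point): Middle of the hinge axis of the cap of station c, at its far edge, 50 mm beyond the tab and 33 mm below the tab's centre, 42 mm above the worktop. Its y is the hinge axis (horizontal, to the left as the robot sees it), x points away from the robot, z up.
- cap_c (a joint): Opening angle of the cap of station c, rad: 0 shut (flat), grows as the tab is raised up and over away from the robot, stop at 1.3. A weak spring and gravity (about 1 N at the tab) shut it when it is let go.
- bed_plate: Flat steel plate 128 x 278 x 8 mm, fixed to the worktop, that carries the three blue stations in a row along its y axis, 95 mm apart; origin on its underside, x points away from the robot.
- spanner: Steel open spanner 32 x 206 x 6 mm lying flat; a bystander to be left alone. Origin at the centre of its underside.
- screwdriver: Screwdriver with red handle, 23 x 198 x 23 mm, lying; a bystander to be left alone. Origin at the centre of its underside.
- timer: White bench timer 62 x 62 x 19 mm; a bystander to be left alone. Origin at the centre of its underside.
- weight_d: Grey knobbed cylindrical weight 54 mm across, 56 mm tall, standing; a bystander to be left alone. Origin at the centre of its underside.
- beaker: White plastic beaker 76 mm across, 88 mm tall, standing; a bystander to be left alone. Origin at the centre of its underside.

How it is judged:
By the outcome, as a careful person would: the job done as asked, in the order asked, and still so for the second after the job is handed in, while the arm keeps its last pose, push and grip.
It also fails if it takes over 54 s, if anything falls off the work surface, if the arm or the gripper's body presses on something with over 40 N, if the wrist force passes 120 N, or if a joint passes its speed limit or range.

## Robot

A 6-joint arm with a two-finger parallel gripper is mounted at the origin on a cart in front of the work surface, level with it; the furniture and walls round the work are solid. World frame = base frame: x ahead of the robot, y to its left, z up, the work surface at z = 0. Lengths are in m, angles in rad, forces in N, time in s.
With the tool pointing down it reaches from about 0.325 to 0.775 m from the base axis. Payload 5.5 kg.
Tool frame: the origin (TCP) lies between the finger pads; the fingertips stand 25 mm ahead of it and the grasp point (between the pads) lies 6 mm ahead of it; z points along the fingers, y is the line along which they close (so a half turn about z gives the same grasp; the last joint's range is limited). The gripper opens to 88 mm and grips with 3 to 60 N. Pads are 20 mm wide; open, the fingers measure 115 mm over their backs; the gripper's body (75 mm by 178 mm) begins 61 mm behind the grasp point.
Start: joints at [-1.285, 0.091, 1.231, -0, 1.82, -0.057], TCP at [0.202, -0.565, 0.226] pointing down, gripper open.
Joint ranges: [-2.87, 2.87], [-0.86, 2.18], [0.17, 2.46], [-1.51, 4.65], [0.06, 2.69], [-2.65, 2.65]. Speed limits (rad/s): [2.57, 2.57, 3.01, 3.14, 3.14, 3.14].

## Interface

Orientations are given as a unit quaternion [w, x, y, z].
In Python, from cell import ctrl, vision gives the robot as it stands.
- The arm moves only by the tool move_arm, never from a script. Its argument "increments" is a list of rows, each an object of numbers: "dx", "dy", "dz": the shift along the tool's x, y, z in m; "spin": the turn about the tool's z in degrees. In form: [{"dx": .., "dy": .., "dz": .., "spin": ..}, ...]. A call has 1 to 8 rows; each row is the pose to reach, as a shift and turn from the pose commanded when the call began, along the tool's axes at that moment; what a row does not reach only later rows make up. A row lasts 1/8 s, in which the tool goes at most 62.5 mm and 10.7 degrees, less where a joint would pass 70% of its speed; a pose out of reach is approached as far as the arm can. A call with a gripper value outside its range is refused whole. "fingers" is the finger opening in m, from 0 to 0.0878, set as the call begins (left out, the last holds). The fingers move at their own pace and stop on an object; "grip_force" is the grip in N (left out, the last holds). Time passes only in rows, so rows that repeat a pose let the fingers close. It gives the time, the measured TCP pose, the force, the opening and the grip force at its end, in the units of the state.
- ctrl.get_state(): the state, without advancing time (a new reading comes with each control period).
- vision.camera(name): name is "scene" or "top" or "wrist"; returns a dict with "color" (480x640x3 uint8, red, green, blue), "fx", "fy", "cx", "cy" (pixels), "xyz" and "attitude" of the camera in the world; the wrist camera has in their place "hand_eye" (4x4, takes a point from camera to tool coordinates, whose origin is the TCP and whose axes are the flange's). Camera axes: x right, y up, looking along -z (the intrinsics and any distortion apply to the point x, -y, -z); pixel columns grow to the right and rows downward; lengths in m; the calibration is good to about 2 mm. The wrist camera is an equidistant fisheye: a pixel r from the principal point sees the ray r / f radians off the axis. A picture is of the moment at which its call begins: read the wrist's pose just before it. There is no depth.
- ctrl.hand_in(): hands the job in; it is judged then, once.
The state is a dict: "time": time; "qpos": joint angles; "qd": joint speeds; "joint_efforts": joint torques, N m; "ee_pos": TCP position; "orientation": TCP orientation; "ft_force": force on the tool from outside, world axes, zero at the start; "moment": the same for the moment, N m; "grip_width": finger opening in m; "grasp_force": force on a finger pad.
Only numpy, scipy, OpenCV 4.12 (cv2) and the standard library are available. Lean on these libraries where they do the work, as an engineer would, in place of code of your own. Each camera call takes 0.05 s, during which the arm holds its last target. There are 200 camera calls.

## Working session

There is one attempt and no reset: what is moved stays moved. The work goes in short steps, Python scripts to look and compute and a tool call to move; the robot and the scene stay as the last step left them, time stands still between calls to the robot, and variables do not carry over. Pictures are saved under pics/ and viewed, at most 10 in all, crops included, and the job is handed in when it is done.

Besides the shell and the picture viewer there is one more tool, called as name([rows], argument=value, ...), one row to a line, values as JSON. move_arm: Moves the arm, as the interface text tells. Its arguments: {"type":"object","properties":{"increments":{"type":"array","items":{"type":"object","properties":{"dx":{"type":"number"},"dy":{"type":"number"},"dz":{"type":"number"},"spin":{"type":"number"}}}},"fingers":{"type":"number"},"grip_force":{"type":"number"}},"required":["increments"]}

```bash
mkdir -p pics; ls; python3 - <<'E'
from cell import ctrl, vision
import cv2
s=ctrl.get_state(); print({k:s[k] for k in('time','ee_pos','orientation','ft_force','grip_width')})
for n in("scene","top"):
    c=vision.camera(n); cv2.imwrite(f"pics/{n}0.png",c["color"][:,:,::-1]); print(n,{k:v for k,v in c.items() if k!='color'})
E
```

```text
pics
{'time': 0.0, 'ee_pos': array([ 0.20159565, -0.56481439,  0.22522686]), 'orientation': array([-9.50641124e-04,  9.85344633e-01,  1.70572671e-01, -1.20429005e-04]), 'ft_force': array([ 0.09487618, -0.07045388,  0.57361926]), 'grip_width': 0.08799958604483955}
scene {'fx': 464.99858271203, 'fy': 464.99858271203, 'cx': 320.1270496476587, 'cy': 233.4850805252235, 'xyz': array([0.11823481, 0.65247097, 0.74208952]), 'attitude': array([-0.25619185, -0.12080889,  0.39450842,  0.87414761])}
top {'fx': 505.23085805206455, 'fy': 505.23085805206455, 'cx': 319.0939608056311, 'cy': 237.42391986019632, 'xyz': array([3.16396825e-01, 2.86805590e-04, 1.12473776e+00]), 'attitude': array([ 0.73199442,  0.08001014, -0.07015812, -0.67294902])}
```

View pics/top0.png

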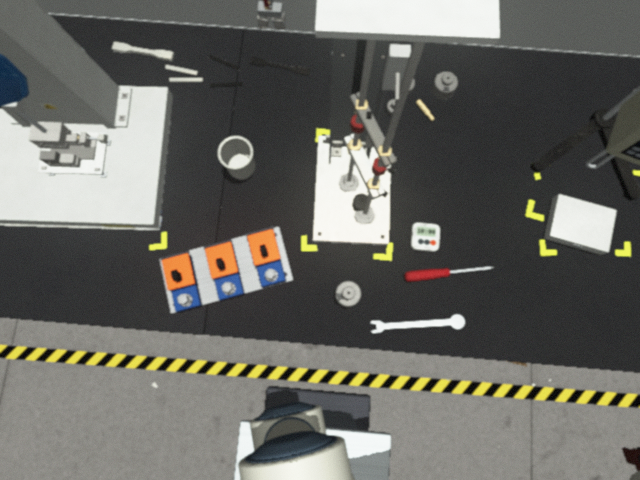

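View pics/scene0.png

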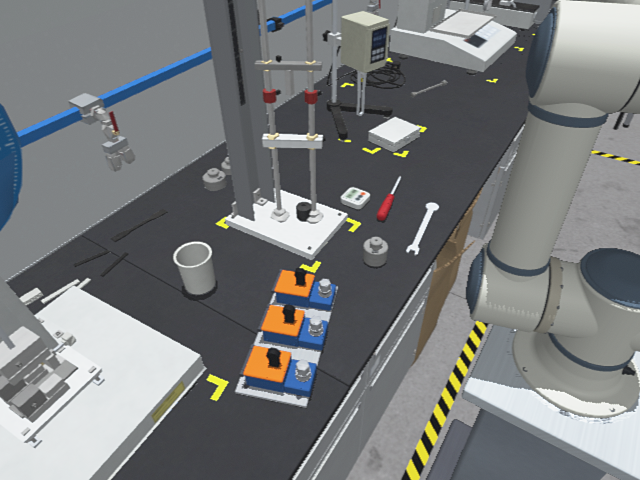

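Top view: bolts at about (184,299), (229,288), (271,274) and tabs at (178,274), (221,262), (264,249). In the scene view the bolts are near (302,367), (316,325), (325,285). I'll project these pixels onto the known heights.

```bash
cat > h.py <<'E'
import numpy as np, cv2
from scipy.spatial.transform import Rotation as R
from cell import ctrl, vision
def rot(q): return R.from_quat(np.roll(q,-1))
def onz(c,uv,z):
    d=rot(c["attitude"]).apply([(uv[0]-c["cx"])/c["fx"],-(uv[1]-c["cy"])/c["fy"],-1])
    return c["xyz"]+d*(z-c["xyz"][2])/d[2]
def tool(p,s=None):
    s=s or ctrl.get_state(); return rot(s["orientation"]).inv().apply(np.array(p)-s["ee_pos"])
def wrist(name=None):
    s=ctrl.get_state(); c=vision.camera("wrist")
    if name: cv2.imwrite(f"pics/{name}.png",c["color"][:,:,::-1])
    return s,c
def wonz(s,c,uv,z):
    H=np.array(c["hand_eye"]); v=np.array([uv[0]-c["cx"],uv[1]-c["cy"]]); r=np.hypot(*v); th=r/c["fx"]
    d=np.array([v[0]/r*np.sin(th),-v[1]/r*np.sin(th),-np.cos(th)])
    q=rot(s["orientation"]); d=q.apply(H[:3,:3]@d); o=s["ee_pos"]+q.apply(H[:3,3])
    return o+d*(z-o[2])/d[2]
E
python3 - <<'E'
from h import *
np.set_printoptions(precision=4,suppress=True)
for n,B,T in(("top",[(184,298),(229,287),(271,274)],[(178,272),(221,261),(263,248)]),("scene",[(303,364),(316,321),(325,283)],[(273,355),(289,314),(300,276)])):
    c=vision.camera(n)
    for u in B: print(n,'bolt',onz(c,u,.062))
    for u in T: print(n,'tab',onz(c,u,.075))
s=ctrl.get_state();print(rot(s["orientation"]).as_matrix())
E
```

```text
top bolt [0.3918 0.2968 0.062 ]
top bolt [0.4227 0.2053 0.062 ]
top bolt [0.4576 0.1199 0.062 ]
top tab [0.4438 0.3134 0.075 ]
top tab [0.4745 0.2263 0.075 ]
top tab [0.5096 0.1411 0.075 ]
scene bolt [0.3881 0.2997 0.062 ]
scene bolt [0.4192 0.2125 0.062 ]
scene bolt [0.4557 0.1246 0.062 ]
scene tab [0.4352 0.3193 0.075 ]
scene tab [0.4636 0.2341 0.075 ]
scene tab [0.5008 0.1453 0.075 ]
[[ 0.9418  0.3361 -0.0003]
 [ 0.3361 -0.9418  0.0012]
 [ 0.0001 -0.0012 -1.    ]]
```

```bash
python3 - <<'E'
from h import *
np.set_printoptions(precision=3,suppress=True)
c=vision.camera("top")
for u in [(314,243),(390,243),(347,184),(365,215)]: print(onz(c,u,0))
c=vision.camera("wrist");print(c["hand_eye"],c["fx"],c["cx"],c["cy"])
for p in [(.36,-.2,.225),(.385,.06,.225),(.40,.2,.225)]: print(tool(p))
E
```

```text
[0.545 0.037 0.   ]
[ 0.559 -0.135  0.   ]
[ 0.691 -0.028  0.   ]
[ 0.62  -0.074  0.   ]
[[ 0.     0.965  0.262  0.071]
 [ 1.    -0.     0.    -0.001]
 [ 0.     0.262 -0.965 -0.159]
 [ 0.     0.     0.     1.   ]] 371.64829954431775 323.507585118292 237.9161273544253
[ 0.272 -0.291  0.001]
[ 0.383 -0.527  0.001]
[ 0.444 -0.654  0.001]
```

move_arm([
  {"dx":0.04,"dy":-0.042},
  {"dx":0.08,"dy":-0.085},
  {"dx":0.12,"dy":-0.128},
  {"dx":0.16,"dy":-0.17},
  {"dx":0.2,"dy":-0.213},
  {"dx":0.236,"dy":-0.252},
  {"dx":0.272,"dy":-0.291},
  {"dx":0.272,"dy":-0.291},
], fingers=0, grip_force=10)

```text
invalid input at $.increments[0]: expected keys dx, dy, dz, spin
```

move_arm([
  {"dx":0.025,"dy":-0.055},
  {"dx":0.05,"dy":-0.11},
  {"dx":0.075,"dy":-0.165},
  {"dx":0.1,"dy":-0.22},
  {"dx":0.125,"dy":-0.275},
  {"dx":0.15,"dy":-0.325},
  {"dx":0.172,"dy":-0.363},
  {"dx":0.172,"dy":-0.363},
])

```text
invalid input at $.increments[0]: expected keys dx, dy, dz, spin
```

```bash
python3 - <<'E'
from h import *
s,c=wrist("w1"); print(s["time"],s["ee_pos"],s["orientation"],s["ft_force"])
E
```

```text
0.3 [ 0.2016367  -0.56500371  0.22594557] [-3.55757620e-04  9.85350166e-01  1.70543020e-01 -3.70421439e-05] [-0.61829363  0.64441908 -0.45884419]
```

View pics/w1.png

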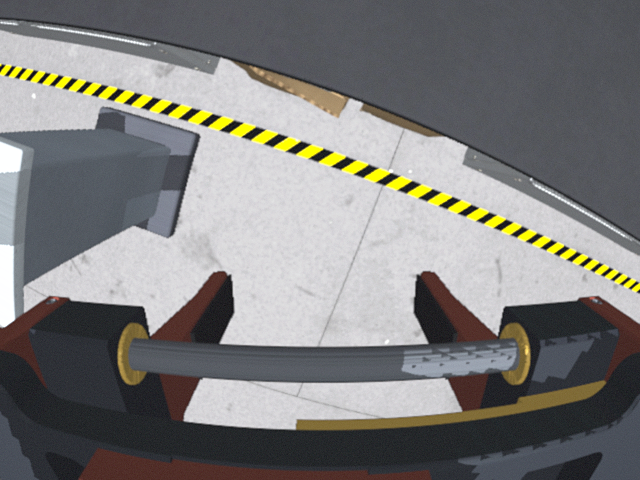

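The moves were refused because every row needs all four keys. The picture shows only the start pose, with the open fingers over the floor.

move_arm([
  {"dx":0.04,"dy":-0.042,"dz":0,"spin":0},
  {"dx":0.08,"dy":-0.085,"dz":0,"spin":0},
  {"dx":0.12,"dy":-0.128,"dz":0,"spin":0},
  {"dx":0.16,"dy":-0.17,"dz":0,"spin":0},
  {"dx":0.2,"dy":-0.213,"dz":0,"spin":0},
  {"dx":0.236,"dy":-0.252,"dz":0,"spin":0},
  {"dx":0.272,"dy":-0.291,"dz":0,"spin":0},
  {"dx":0.272,"dy":-0.291,"dz":0,"spin":0},
], fingers=0, grip_force=10)

```text
time: 1.35
ee_pos: [0.3611, -0.1969, 0.2268]
orientation: [0.0, 0.985, 0.173, 0.001]
ft_force: [0.3, 0.4, 0.8]
grip_width: 0.0114
grasp_force: 0.0
```

move_arm([
  {"dx":0.025,"dy":-0.055,"dz":0,"spin":0},
  {"dx":0.05,"dy":-0.11,"dz":0,"spin":0},
  {"dx":0.075,"dy":-0.165,"dz":0,"spin":0},
  {"dx":0.1,"dy":-0.22,"dz":0,"spin":0},
  {"dx":0.125,"dy":-0.275,"dz":0,"spin":0},
  {"dx":0.15,"dy":-0.325,"dz":0,"spin":0},
  {"dx":0.172,"dy":-0.363,"dz":0,"spin":0},
  {"dx":0.172,"dy":-0.363,"dz":0,"spin":0},
])

```text
time: 2.35
ee_pos: [0.4003, 0.2013, 0.2255]
orientation: [0.0, 0.985, 0.172, -0.001]
ft_force: [-0.4, -1.0, -0.0]
grip_width: 0.0002
grasp_force: 0.0
```

```bash
python3 - <<'E'
from h import *
s,c=wrist("w2"); print(s["time"],s["ee_pos"],s["orientation"],s["ft_force"])
E
```

```text
2.35 [0.40032165 0.20126439 0.22551639] [ 1.82423076e-04  9.85092974e-01  1.72020677e-01 -8.28717044e-04] [-0.39849955 -0.998213   -0.02019425]
```

View pics/w2.png

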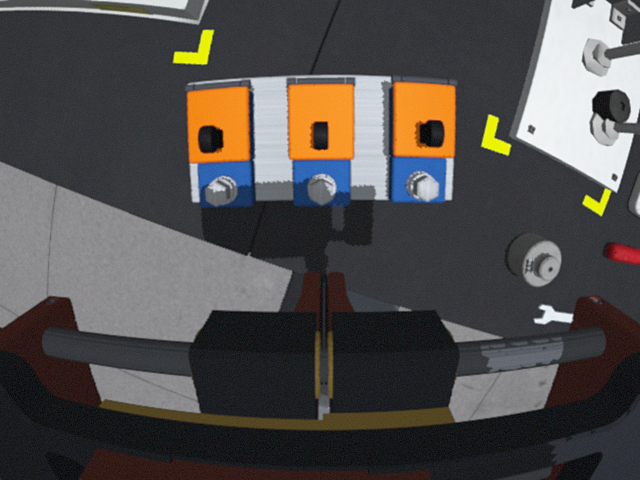

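The wrist view shows bolt heads at about (222,187), (320,186) and (427,184), with tabs at (210,138), (320,134) and (433,132).

```bash
python3 - <<'E'
from h import *
np.set_printoptions(precision=4,suppress=True)
s,c=wrist()
for u in[(222,186),(320,186),(427,184)]:
    p=wonz(s,c,u,.062);print('bolt',p,tool(p,s))
for u in[(209,138),(320,134),(433,132)]:
    p=wonz(s,c,u,.078);print('tab',p,tool(p,s))
E
```

```text
bolt [0.3989 0.2969 0.062 ] [ 0.0316 -0.0919  0.1637]
bolt [0.4274 0.2139 0.062 ] [ 0.0305 -0.0042  0.1638]
bolt [0.4625 0.125  0.062 ] [0.0335 0.0914 0.1638]
tab [0.4378 0.3167 0.078 ] [ 0.075  -0.0974  0.1476]
tab [0.47  0.229 0.078] [ 0.0756 -0.004   0.1477]
tab [0.5059 0.1414 0.078 ] [0.0799 0.0906 0.1478]
```

move_arm([
  {"dx":0.014,"dy":-0.048,"dz":0.03,"spin":0},
  {"dx":0.027,"dy":-0.095,"dz":0.06,"spin":0},
  {"dx":0.027,"dy":-0.095,"dz":0.1,"spin":0},
  {"dx":0.027,"dy":-0.095,"dz":0.125,"spin":0},
  {"dx":0.027,"dy":-0.095,"dz":0.13,"spin":0},
  {"dx":0.027,"dy":-0.095,"dz":0.13,"spin":0},
])

```text
time: 3.2
ee_pos: [0.3943, 0.2977, 0.0973]
orientation: [-0.0, 0.986, 0.17, 0.001]
ft_force: [-0.7, -0.4, -0.6]
grip_width: 0.0005
grasp_force: 0.0
```

```bash
python3 - <<'E'
from h import *
s,c=wrist(); print(s["ee_pos"],s["ft_force"])
cv2.imwrite("pics/w3.png",cv2.resize(c["color"][100:400,120:520,::-1],(800,600)))
E
```

```text
[0.39431893 0.29768159 0.09727665] [-0.69647828 -0.36131645 -0.58478158]
```

View pics/w3.png

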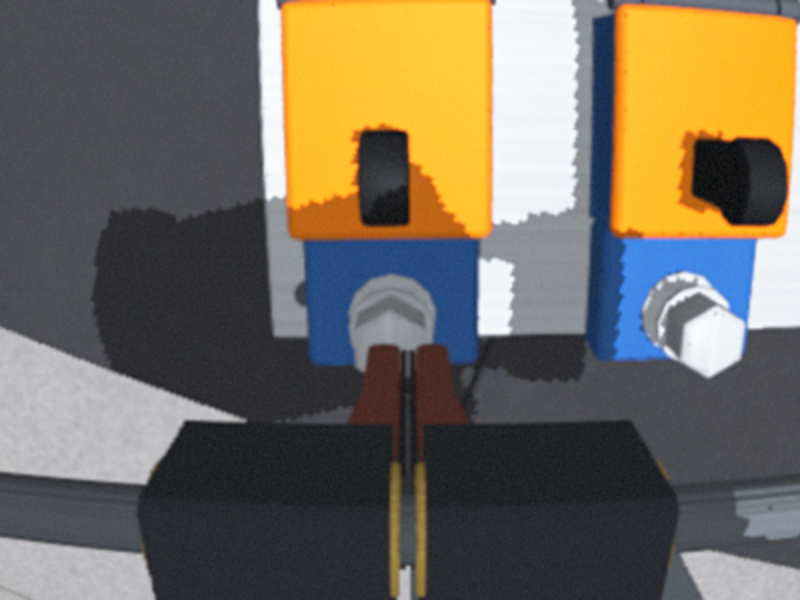

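In the crop the left bolt's top face is at about (392,347), which is full-image (316,273). The fingertips sit about 4 mm right of its centre and a bit short of it.

```bash
python3 - <<'E'
from h import *
np.set_printoptions(precision=4,suppress=True)
s,c=wrist()
for u,z in[((316,273),.062),((475,271),.062),((312,195),.078),((492,190),.078)]:
    p=wonz(s,c,u,z);print(p,tool(p,s))
E
```

```text
[0.3909 0.3024 0.062 ] [-0.002  -0.0053  0.0359]
[0.4224 0.214  0.062 ] [-0.002   0.0887  0.0359]
[0.434  0.3192 0.078 ] [ 0.0442 -0.0067  0.02  ]
[0.4692 0.2329 0.078 ] [0.0485 0.0865 0.02  ]
```

move_arm([
  {"dx":-0.001,"dy":-0.005,"dz":0.0,"spin":0},
  {"dx":-0.001,"dy":-0.005,"dz":0.006,"spin":0},
  {"dx":-0.001,"dy":-0.005,"dz":0.009,"spin":0},
  {"dx":-0.001,"dy":-0.005,"dz":0.011,"spin":0},
  {"dx":-0.001,"dy":-0.005,"dz":0.012,"spin":0},
  {"dx":-0.001,"dy":-0.005,"dz":0.012,"spin":0},
])

```text
time: 4.05
ee_pos: [0.3909, 0.303, 0.0842]
orientation: [0.0, 0.985, 0.171, -0.0]
ft_force: [-0.4, 0.3, 0.9]
grip_width: 0.0005
grasp_force: 0.0
```

move_arm([
  {"dx":0,"dy":0,"dz":0.001,"spin":0},
  {"dx":0,"dy":0,"dz":0.002,"spin":0},
  {"dx":0,"dy":0,"dz":0.002,"spin":0},
])

```text
time: 4.42
ee_pos: [0.3909, 0.303, 0.0823]
orientation: [0.0, 0.985, 0.171, -0.0]
ft_force: [0.1, -0.0, -0.2]
grip_width: 0.0006
grasp_force: 0.0
```

move_arm([
  {"dx":0,"dy":0,"dz":0.001,"spin":0},
  {"dx":0,"dy":0,"dz":0.002,"spin":0},
])

```text
time: 4.68
ee_pos: [0.3909, 0.303, 0.0803]
orientation: [-0.0, 0.985, 0.171, 0.0]
ft_force: [-0.1, 0.2, 0.7]
grip_width: 0.0007
grasp_force: 0.0
```

move_arm([
  {"dx":0,"dy":0,"dz":0.001,"spin":0},
  {"dx":0,"dy":0,"dz":0.001,"spin":0},
])

```text
time: 4.92
ee_pos: [0.3908, 0.303, 0.0792]
orientation: [0.0, 0.985, 0.171, -0.0]
ft_force: [-0.0, -0.1, 0.0]
grip_width: 0.0002
grasp_force: 0.0
```

```bash
python3 - <<'E'
from h import *
s,c=wrist(); print(s["ee_pos"],s["ft_force"])
cv2.imwrite("pics/w4.png",cv2.resize(c["color"][100:400,120:520,::-1],(800,600)))
E
```

```text
[0.39083764 0.30295225 0.07920215] [-0.03142309 -0.10176065  0.03043444]
```

View pics/w4.png

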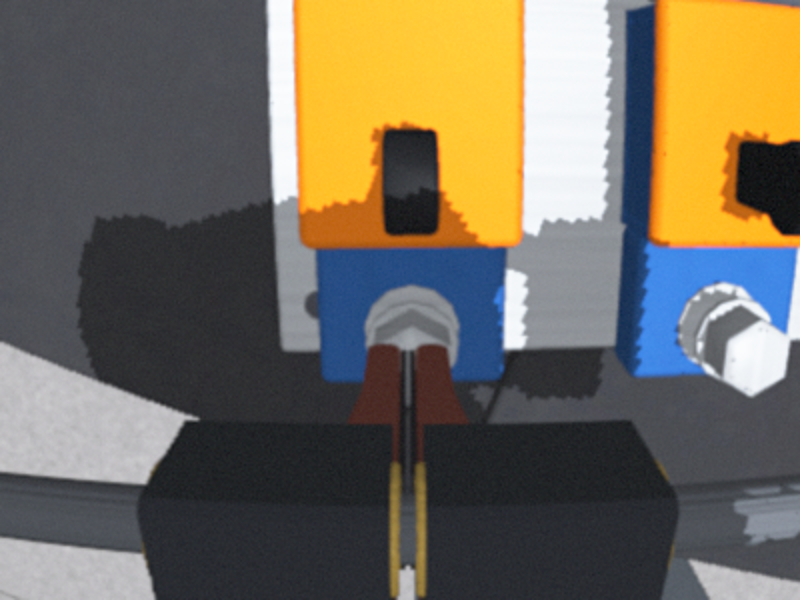

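```bash
python3 - <<'E'
from h import *
c=vision.camera("wrist");H=np.linalg.inv(np.array(c["hand_eye"]))
def crop(p):
    v=H[:3,:3]@np.array(p)+H[:3,3]; v=v*[1,-1,-1]; r=np.hypot(v[0],v[1]); th=np.arctan2(r,v[2])
    u=np.array([c["cx"],c["cy"]])+c["fx"]*th*v[:2]/r; return ((u-[120,100])*2).round()
for z in(.0,.015,.025):
  for x in(-.01,0,.01): print(x,z,crop((x,0,z)))
E
```

```text
-0.01 0.0 [411. 430.]
0 0.0 [412. 392.]
0.01 0.0 [412. 352.]
-0.01 0.015 [411. 403.]
0 0.015 [411. 368.]
0.01 0.015 [411. 330.]
-0.01 0.025 [411. 388.]
0 0.025 [411. 353.]
0.01 0.025 [411. 318.]
```

move_arm([
  {"dx":0,"dy":0,"dz":0.001,"spin":0},
  {"dx":0,"dy":0,"dz":0.002,"spin":0},
])

```text
time: 5.28
ee_pos: [0.3909, 0.303, 0.0773]
orientation: [0.0, 0.985, 0.171, 0.0]
ft_force: [-0.1, -0.2, -0.0]
grip_width: 0.0003
grasp_force: 0.0
```

```bash
python3 - <<'E'
from h import *
c=vision.camera("scene")
cv2.imwrite("pics/s5.png",cv2.resize(c["color"][250:410,220:420,::-1],(800,640),interpolation=cv2.INTER_CUBIC)[:600])
E
```

```text
(no output)
```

View pics/s5.png

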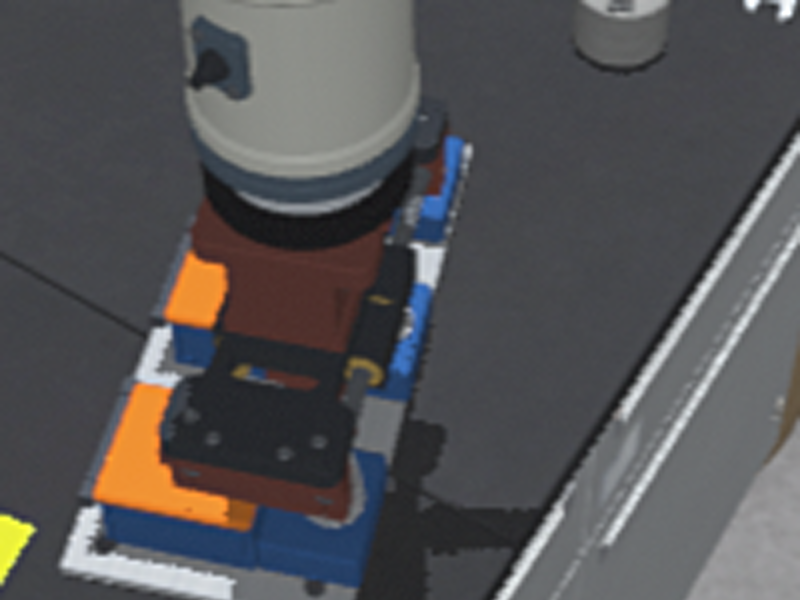

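The scene view is blocked by the hand. In the wrist view the bolt hasn't shifted against its cap, so the tips are apparently still above it. I'll keep going down in small steps and watch the force.

move_arm([
  {"dx":0,"dy":0,"dz":0.001,"spin":0},
  {"dx":0,"dy":0,"dz":0.002,"spin":0},
])

```text
time: 5.58
ee_pos: [0.3909, 0.303, 0.0753]
orientation: [0.0, 0.985, 0.171, -0.0]
ft_force: [-0.8, 1.0, -0.3]
grip_width: 0.0006
grasp_force: 0.0
```

```bash
python3 - <<'E'
from h import *
s,c=wrist(); print(s["ee_pos"],s["ft_force"],s["joint_efforts"],s["qpos"])
E
```

```text
[0.39087003 0.30299497 0.07525823] [-0.7735611   0.96340419 -0.30015272] [ 5.71311339e-04 -3.27414501e+01 -4.02294588e+01 -3.49165268e-03
 -5.44159545e-02 -1.88513056e-06] [ 5.90626790e-01 -1.72431424e-01  1.75482840e+00 -9.37966343e-06
  1.55926075e+00  1.81859744e+00]
```

move_arm([
  {"dx":0,"dy":0,"dz":0.001,"spin":0},
  {"dx":0,"dy":0,"dz":0.002,"spin":0},
])

```text
time: 5.88
ee_pos: [0.3909, 0.303, 0.0733]
orientation: [0.0, 0.985, 0.171, -0.0]
ft_force: [0.4, 0.1, 0.1]
grip_width: 0.0007
grasp_force: 0.0
```

move_arm([
  {"dx":0,"dy":0,"dz":0.001,"spin":0},
  {"dx":0,"dy":0,"dz":0.0015,"spin":0},
])

```text
time: 6.12
ee_pos: [0.3909, 0.303, 0.0717]
orientation: [0.0, 0.985, 0.171, -0.0]
ft_force: [-0.3, -1.0, 0.1]
grip_width: 0.0002
grasp_force: 0.0
```

```bash
python3 - <<'E'
from h import *
s,c=wrist()
a=c["color"][180:330,240:440,::-1]
cv2.imwrite("pics/w6.png",cv2.resize(a,(800,600),interpolation=cv2.INTER_CUBIC))
E
```

```text
(no output)
```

View pics/w6.png

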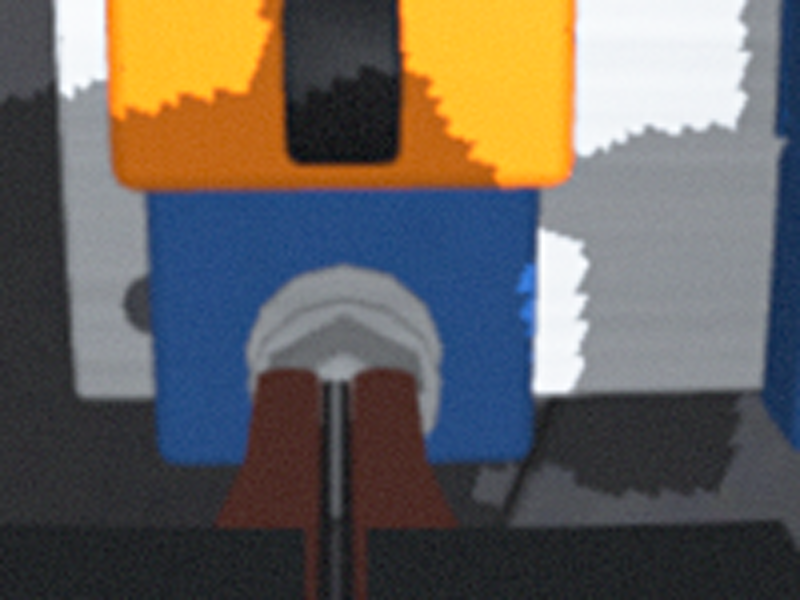

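The wrist crop shows the flange still about 45 mm above the worktop, so the bolt has not sunk. The finger ends appear just above the hex top, which means the tips reach less far than I assumed. I'll go on in small steps.

move_arm([
  {"dx":0,"dy":0,"dz":0.001,"spin":0},
  {"dx":0,"dy":0,"dz":0.0015,"spin":0},
])

```text
time: 6.42
ee_pos: [0.3909, 0.303, 0.0703]
orientation: [0.0, 0.985, 0.171, -0.0]
ft_force: [-0.1, -0.3, 0.7]
grip_width: 0.0007
grasp_force: 0.0
```

move_arm([
  {"dx":0,"dy":0,"dz":0.001,"spin":0},
  {"dx":0,"dy":0,"dz":0.0015,"spin":0},
])

```text
time: 6.68
ee_pos: [0.3909, 0.303, 0.0687]
orientation: [0.0, 0.985, 0.171, -0.0]
ft_force: [-0.3, 0.1, -0.1]
grip_width: 0.0003
grasp_force: 0.0
```

move_arm([
  {"dx":0,"dy":0,"dz":0.001,"spin":0},
  {"dx":0,"dy":0,"dz":0.0015,"spin":0},
])

```text
time: 6.92
ee_pos: [0.3909, 0.303, 0.0672]
orientation: [0.0, 0.985, 0.171, -0.0]
ft_force: [-0.0, -0.8, 0.6]
grip_width: 0.0005
grasp_force: 0.0
```

move_arm([
  {"dx":0,"dy":0,"dz":0.001,"spin":0},
  {"dx":0,"dy":0,"dz":0.0015,"spin":0},
])

```text
time: 7.18
ee_pos: [0.3909, 0.303, 0.066]
orientation: [-0.0, 0.985, 0.171, 0.0]
ft_force: [-1.8, -0.1, 3.0]
grip_width: 0.0007
grasp_force: 1.5
```

move_arm([
  {"dx":0,"dy":0,"dz":0.0005,"spin":0},
  {"dx":0,"dy":0,"dz":0.001,"spin":0},
])

```text
time: 7.42
ee_pos: [0.391, 0.3031, 0.066]
orientation: [-0.0, 0.985, 0.171, 0.0]
ft_force: [-2.1, -2.1, 8.4]
grip_width: 0.0004
grasp_force: 4.3
```

```bash
python3 - <<'E'
from h import *
s,c=wrist(); print(s["ee_pos"],s["ft_force"],s["moment"],s["grasp_force"])
cv2.imwrite("pics/w7.png",cv2.resize(c["color"][180:330,240:440,::-1],(800,600),interpolation=cv2.INTER_CUBIC))
a=cv2.imread("pics/w6.png");b=cv2.imread("pics/w7.png")
# flange row / cap edge along column near bolt centre, and finger edge
for n,i in(("w6",a),("w7",b)):
    print(n,[tuple(int(x) for x in i[r,345]) for r in range(180,380,10)])
    print([tuple(int(x) for x in i[r,290]) for r in range(340,400,6)])
E
```

```text
[0.39101646 0.30308776 0.06599395] [-2.14397883 -2.12579597  8.40839568] [-0.38858485  0.55897772 -0.01178709] 4.276293985985831
w6 [(14, 93, 177), (114, 74, 96), (129, 73, 33), (131, 74, 39), (130, 74, 38), (129, 76, 37), (130, 78, 40), (131, 77, 42), (131, 78, 47), (145, 139, 134), (154, 146, 144), (150, 145, 142), (124, 119, 116), (147, 141, 138), (112, 108, 108), (109, 106, 102), (109, 106, 103), (115, 108, 107), (154, 149, 144), (162, 156, 152)]
[(149, 144, 141), (115, 110, 107), (99, 95, 95), (105, 103, 101), (107, 104, 103), (50, 51, 76), (31, 37, 70), (39, 44, 76), (39, 43, 73), (29, 36, 71)]
w7 [(23, 75, 147), (14, 88, 174), (73, 73, 116), (129, 76, 33), (131, 76, 40), (127, 76, 34), (127, 76, 41), (127, 73, 41), (124, 70, 34), (128, 71, 31), (129, 117, 110), (151, 146, 144), (149, 143, 139), (140, 135, 133), (142, 135, 132), (125, 119, 116), (105, 103, 100), (110, 109, 105), (109, 104, 102), (129, 124, 118)]
[(140, 136, 130), (145, 141, 136), (150, 145, 141), (135, 132, 127), (100, 99, 99), (43, 42, 71), (32, 37, 71), (33, 39, 71), (35, 40, 72), (37, 42, 76)]
```

The left bolt held firm at 8.4 N with contact at TCP z = 0.066, so it is tight. Next is the middle one.

move_arm([
  {"dx":0,"dy":0,"dz":-0.01,"spin":0},
  {"dx":0,"dy":0,"dz":-0.022,"spin":0},
  {"dx":0.0005,"dy":0.047,"dz":-0.022,"spin":0},
  {"dx":0.001,"dy":0.0945,"dz":-0.022,"spin":0},
  {"dx":0.001,"dy":0.0945,"dz":-0.022,"spin":0},
  {"dx":0.001,"dy":0.0945,"dz":-0.012,"spin":0},
  {"dx":0.001,"dy":0.0945,"dz":-0.006,"spin":0},
  {"dx":0.001,"dy":0.0945,"dz":-0.004,"spin":0},
])

```text
time: 8.48
ee_pos: [0.4228, 0.2149, 0.0678]
orientation: [0.0, 0.985, 0.171, -0.001]
ft_force: [-0.2, -0.1, -1.0]
grip_width: 0.0008
grasp_force: 0.0
```

move_arm([
  {"dx":0,"dy":0,"dz":0.001,"spin":0},
  {"dx":0,"dy":0,"dz":0.002,"spin":0},
  {"dx":0,"dy":0,"dz":0.003,"spin":0},
])

```text
time: 8.85
ee_pos: [0.4237, 0.2145, 0.066]
orientation: [-0.0, 0.985, 0.171, 0.0]
ft_force: [0.0, 0.6, 6.2]
grip_width: 0.0007
grasp_force: 3.4
```

move_arm([
  {"dx":0,"dy":0,"dz":0.0005,"spin":0},
  {"dx":0,"dy":0,"dz":0.001,"spin":0},
])

```text
time: 9.1
ee_pos: [0.4238, 0.2145, 0.066]
orientation: [-0.0, 0.985, 0.171, 0.0]
ft_force: [-2.7, -1.1, 7.4]
grip_width: 0.0001
grasp_force: 4.0
```

The middle bolt is firm too, with 7.4 N at z = 0.066. Now the right one.

move_arm([
  {"dx":0,"dy":0,"dz":-0.01,"spin":0},
  {"dx":0,"dy":0,"dz":-0.022,"spin":0},
  {"dx":0.0005,"dy":0.047,"dz":-0.022,"spin":0},
  {"dx":0.001,"dy":0.0945,"dz":-0.022,"spin":0},
  {"dx":0.001,"dy":0.0945,"dz":-0.022,"spin":0},
  {"dx":0.001,"dy":0.0945,"dz":-0.012,"spin":0},
  {"dx":0.001,"dy":0.0945,"dz":-0.006,"spin":0},
  {"dx":0.001,"dy":0.0945,"dz":-0.004,"spin":0},
])

```text
time: 10.1
ee_pos: [0.4556, 0.1264, 0.0679]
orientation: [-0.0, 0.985, 0.171, -0.001]
ft_force: [-1.2, -0.1, 0.0]
grip_width: 0.0002
grasp_force: 0.0
```

move_arm([
  {"dx":0,"dy":0,"dz":0.001,"spin":0},
  {"dx":0,"dy":0,"dz":0.002,"spin":0},
  {"dx":0,"dy":0,"dz":0.003,"spin":0},
])

```text
time: 10.48
ee_pos: [0.4564, 0.1258, 0.066]
orientation: [-0.0, 0.985, 0.171, 0.0]
ft_force: [-0.8, 0.1, 2.5]
grip_width: 0.0004
grasp_force: 0.9
```

move_arm([
  {"dx":0,"dy":0,"dz":0.0005,"spin":0},
  {"dx":0,"dy":0,"dz":0.001,"spin":0},
])

```text
time: 10.72
ee_pos: [0.4564, 0.1258, 0.0652]
orientation: [-0.0, 0.985, 0.171, 0.0]
ft_force: [0.2, 0.1, 1.2]
grip_width: 0.0004
grasp_force: 0.9
```

This one gives way at about 2 N. I'll push it to its stop.

move_arm([
  {"dx":0,"dy":0,"dz":0.001,"spin":0},
  {"dx":0,"dy":0,"dz":0.002,"spin":0},
  {"dx":0,"dy":0,"dz":0.003,"spin":0},
  {"dx":0,"dy":0,"dz":0.004,"spin":0},
  {"dx":0,"dy":0,"dz":0.005,"spin":0},
  {"dx":0,"dy":0,"dz":0.0055,"spin":0},
])

```text
time: 11.48
ee_pos: [0.4564, 0.1257, 0.0593]
orientation: [-0.0, 0.985, 0.171, 0.0]
ft_force: [-0.2, 1.3, 1.9]
grip_width: 0.0003
grasp_force: 0.9
```

move_arm([
  {"dx":0,"dy":0,"dz":0.0005,"spin":0},
  {"dx":0,"dy":0,"dz":0.001,"spin":0},
  {"dx":0,"dy":0,"dz":0.0015,"spin":0},
])

```text
time: 11.85
ee_pos: [0.4565, 0.1258, 0.0589]
orientation: [-0.0, 0.985, 0.171, 0.0]
ft_force: [-3.0, 1.4, 9.2]
grip_width: 0.0004
grasp_force: 4.6
```

The right bolt sank 7 mm to its stop, so it is the loose one. I'll lift, move over its cap tab, open part-way and take a look.

move_arm([
  {"dx":0,"dy":0,"dz":-0.02,"spin":0},
  {"dx":0,"dy":0,"dz":-0.06,"spin":0},
  {"dx":0.025,"dy":0,"dz":-0.065,"spin":0},
  {"dx":0.05,"dy":0,"dz":-0.065,"spin":0},
  {"dx":0.05,"dy":0,"dz":-0.065,"spin":0},
  {"dx":0.05,"dy":0,"dz":-0.065,"spin":0},
], fingers=0.04)

```text
time: 12.6
ee_pos: [0.5026, 0.1421, 0.1221]
orientation: [0.0, 0.985, 0.171, -0.001]
ft_force: [0.3, -0.2, 0.4]
grip_width: 0.0398
grasp_force: 0.0
```

```bash
python3 - <<'E'
from h import *
s,c=wrist(); print(s["ee_pos"],s["ft_force"],s["grip_width"])
cv2.imwrite("pics/w8.png",cv2.resize(c["color"][100:400,120:520,::-1],(800,600)))
E
```

```text
[0.50255367 0.14209083 0.12207584] [ 0.34179014 -0.19952285  0.37472689] 0.039758012726514406
```

View pics/w8.png

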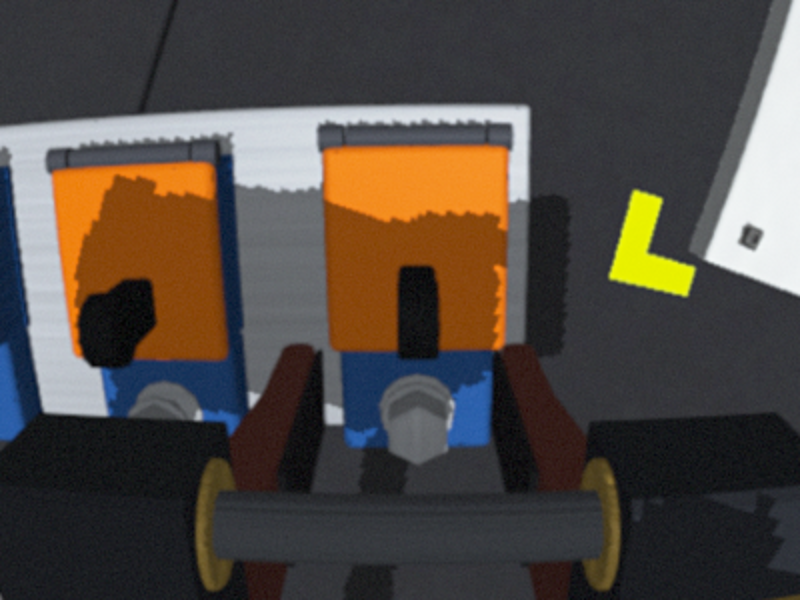

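The view shows the right cap's tab at crop columns 398–438 (centre 418) and rows 265–355. The fingers straddle columns 323–495 (centre 409). The right bolt is visibly down, and the fingers need a small shift to the right.

```bash
python3 - <<'E'
from h import *
np.set_printoptions(precision=4,suppress=True)
s,c=wrist()
for u,z in[((418,355),.079),((418,136),.042),((418,348),.047)]:
    u=(120+u[0]/2,100+u[1]/2); p=wonz(s,c,u,z);print(p,tool(p,s))
E
```

```text
[0.496  0.1375 0.079 ] [-0.0076  0.0021  0.0433]
[0.5529 0.1575 0.042 ] [0.0528 0.0024 0.0802]
[0.4868 0.1337 0.047 ] [-0.0176  0.0026  0.0753]
```

move_arm([
  {"dx":0.003,"dy":0.002,"dz":0.015,"spin":0},
  {"dx":0.003,"dy":0.002,"dz":0.035,"spin":0},
  {"dx":0.003,"dy":0.002,"dz":0.05,"spin":0},
  {"dx":0.003,"dy":0.002,"dz":0.05,"spin":0},
])

```text
time: 13.2
ee_pos: [0.5055, 0.1413, 0.0703]
orientation: [0.0, 0.985, 0.171, -0.002]
ft_force: [0.0, -0.2, -0.6]
grip_width: 0.0401
grasp_force: 0.0
```

move_arm([
  {"dx":0,"dy":0,"dz":0.004,"spin":0},
  {"dx":0,"dy":0,"dz":0.008,"spin":0},
  {"dx":0,"dy":0,"dz":0.008,"spin":0},
])

```text
time: 13.58
ee_pos: [0.5069, 0.1416, 0.0648]
orientation: [-0.0, 0.985, 0.171, 0.0]
ft_force: [-0.8, 0.4, -0.4]
grip_width: 0.04
grasp_force: 0.0
```

move_arm([
  {"dx":0,"dy":0,"dz":0,"spin":0},
  {"dx":0,"dy":0,"dz":0,"spin":0},
  {"dx":0,"dy":0,"dz":0,"spin":0},
  {"dx":0,"dy":0,"dz":0,"spin":0},
  {"dx":0,"dy":0,"dz":0,"spin":0},
  {"dx":0,"dy":0,"dz":0,"spin":0},
], fingers=0.0, grip_force=15)

```text
time: 14.32
ee_pos: [0.5072, 0.1409, 0.065]
orientation: [0.001, 0.985, 0.17, 0.0]
ft_force: [1.1, -5.5, 0.9]
grip_width: 0.0123
grasp_force: 15.0
```

The tab is gripped at 12.3 mm. Now I'll swing it along the arc to 25 degrees.

move_arm([
  {"dx":0.0,"dy":0.0005,"dz":0,"spin":0},
  {"dx":0.0031,"dy":0.0005,"dz":-0.0042,"spin":0},
  {"dx":0.0065,"dy":0.0005,"dz":-0.0082,"spin":0},
  {"dx":0.0102,"dy":0.0005,"dz":-0.0118,"spin":0},
  {"dx":0.0143,"dy":0.0005,"dz":-0.0151,"spin":0},
  {"dx":0.0186,"dy":0.0005,"dz":-0.018,"spin":0},
  {"dx":0.0186,"dy":0.0005,"dz":-0.018,"spin":0},
])

```text
time: 15.2
ee_pos: [0.5244, 0.1472, 0.0824]
orientation: [0.0, 0.985, 0.171, -0.001]
ft_force: [0.7, -4.2, -3.0]
grip_width: 0.012
grasp_force: 15.0
```

move_arm([
  {"dx":0.0046,"dy":0.0005,"dz":-0.0026,"spin":0},
  {"dx":0.0093,"dy":0.0005,"dz":-0.0047,"spin":0},
  {"dx":0.0143,"dy":0.0005,"dz":-0.0064,"spin":0},
  {"dx":0.0194,"dy":0.0005,"dz":-0.0077,"spin":0},
  {"dx":0.0245,"dy":0.0005,"dz":-0.0085,"spin":0},
  {"dx":0.0245,"dy":0.0005,"dz":-0.0085,"spin":0},
  {"dx":0.0245,"dy":0.0005,"dz":-0.0085,"spin":0},
])

```text
time: 16.08
ee_pos: [0.5482, 0.1557, 0.0917]
orientation: [-0.0, 0.985, 0.171, 0.001]
ft_force: [0.4, 0.8, -2.3]
grip_width: 0.0122
grasp_force: 15.0
```

```bash
python3 - <<'E'
from h import *
s,c=wrist(); print(s["time"],s["ee_pos"],s["ft_force"],s["grip_width"])
w=c["color"][60:360,120:520,::-1]; k=vision.camera("scene")["color"][220:420,220:420,::-1]
cv2.imwrite("pics/w9.png",np.hstack([w,cv2.resize(k,(300,300),interpolation=cv2.INTER_CUBIC)]))
E
```

```text
16.075 [0.54817875 0.15572279 0.09166694] [ 0.44442277  0.76039086 -2.33049878] 0.012195603322921633
```

View pics/w9.png

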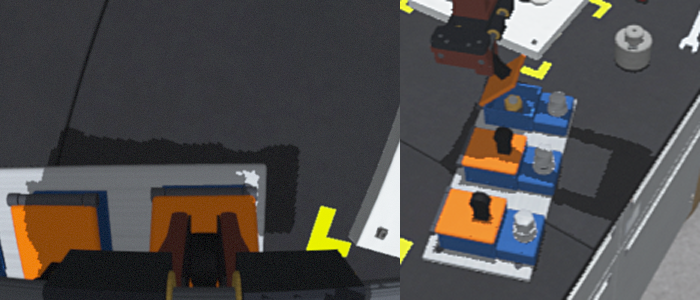

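The composite shows the right cap about half open and held, the other two shut and the right bolt down. The hand moved 43.6 mm forward and 26.7 mm up, which works out to about 50°. Handing in.

```bash
python3 -c "
from cell import ctrl
s=ctrl.get_state();print(s['ee_pos'],s['grip_width'],s['grasp_force']);print(ctrl.hand_in())"
```

```text
[0.5481174  0.15569118 0.0916226 ] 0.011779749127384623 14.999884371645749
the job is handed in; nothing more can be done
None
```

I tapped the bolts left, middle, right; the right one was loose and sank 7 mm, and I handed in with its cap held at about 50° (worked out from hand travel), the other two caps shut and nothing else touched.

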